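Put the mixed connectors away in their pocket trays

ROBOT

A 6-joint arm with a two-finger parallel gripper is mounted at the origin on the work surface. World frame = base frame: x ahead of the robot, y to its left, z up, the work surface at z = 0. Lengths are in m, angles in degrees, forces in N, time in s.
With the tool pointing down it reaches from about 0.375 to 0.9 m from the base axis. Payload 3.1 kg.
Tool frame: the origin (TCP) lies midway between the tips of the shut fingers; the grasp point (between the pads) lies 19 mm behind it; z points along the fingers, y is the line along which they close (so a half turn about z gives the same grasp; the last joint's range is limited). The gripper opens to 87 mm and grips with 3 to 60 N. Pads are 19 mm wide; open, the fingers measure 117 mm over their backs; the gripper's body (75 mm by 190 mm) begins 51 mm behind the grasp point.
Start: joints at [-86.717, 30.224, 82.088, -0, 67.689, -10.227], TCP at [0.146, -0.608, 0.223] pointing down, gripper open.
Joint ranges: [-176.69, 176.69], [-43.24, 126.21], [12.49, 139.97], [-82, 262], [0, 151.66], [-163.58, 163.58]. Speed limits (degrees/s): [159.86, 159.86, 180, 180, 180, 180].

INTERFACE

Orientations are given as a 3x3 rotation matrix whose columns are the frame's x, y, z axes.
In Python, from rig import bot, capture gives the robot as it stands.
- The arm moves only by the shell command python3 -m handwheel 'ROWS'. ROWS is rows parted by semicolons, their numbers by spaces, 1 to 20 of them, each of 7 numbers: dx, dy, dz in m, then a rotation vector rx, ry, rz in degrees, then the opening from 0.0 (shut) to 1.0 (fully open); each row is the pose to reach, as a shift and turn from the pose commanded when the command began, along the tool's axes at that moment; what a row does not reach only later rows make up. A row lasts 1/10 s, in which the tool goes at most 0.05 m and 8.59 degrees, less where a joint would pass 70% of its speed; a pose out of reach is approached as far as the arm can. The fingers move at their own pace and stop on an object; the grip force is fixed at half the most. Time passes only in rows, so rows that do not move let the fingers close. It prints the time, the measured TCP pose, the force, the opening and the grip force at its end.
- bot.read_state(): the state, without advancing time (a new reading comes with each control period).
- capture(name): name is "scene" or "top" or "wrist"; returns a dict with "color" (400x640x3 uint8, red, green, blue), "K" (3x3 intrinsics, pixels), "D" ([k1, k2, p1, p2, k3] as OpenCV has them; the pictures are not rectified), "view" (4x4, takes a point from world to camera coordinates); the wrist camera has in their place "mount" (4x4, takes a point from camera to tool coordinates, whose origin is the TCP and whose axes are the flange's). Camera axes: x right, y up, looking along -z (the intrinsics and any distortion apply to the point x, -y, -z); pixel columns grow to the right and rows downward; lengths in m; the calibration is good to about 2 mm. A picture is of the moment at which its call begins: read the wrist's pose just before it. There is no depth.
- bot.hand_in(): hands the job in; it is judged then, once.
The state is a dict: "time_s": time; "joint_positions": joint angles; "qvel": joint speeds; "tau": joint torques, N m; "position": TCP position; "tcp_rot": TCP orientation; "force": force on the tool from outside, world axes, zero at the start; "moment": the same for the moment, N m; "opening": opening from 0.0 (shut) to 1.0 (fully open); "grasp_force": force on a finger pad.
Only numpy, scipy, OpenCV 4.12 (cv2) and the standard library are available. Lean on these libraries where they do the work, as an engineer would, in place of code of your own. Each camera call takes 0.05 s, during which the arm holds its last target. There are 200 camera calls.

TASK

Four finished ivory pin connectors lie mixed on the bench: a long, a short, a wide and a round one. Put each one, pins up, fully down into the empty pocket of the tray that already holds one of the same kind; set them in gently, do not let them drop. Leave the two aluminium setting pieces (step block and gauge bar) lying where they are.

Things in the scene. Friction and masses are not known exactly. Their poses are not given: they have to be found in the camera images.
- conn_long: Loose ivory plastic pin connector, the long one: 100 mm long, 20 mm wide, two rows of pins, 30 mm high, under 80 g. Brass pins look up inside its thin shroud. Origin: centre of its underside; x runs along its length, y across its width, z up. Grip its straight sides across the width at mid-length, fingertips at least 10 mm above its underside so that they clear the tray.
- tray_long: Fixed blue tray of the long kind, 136 (x) by 146 (y) by 12 mm high, two pockets lying along x. Origin: on the bench under the centre of the EMPTY pocket; 80 mm away along -y the other holds a fixed long connector. Pocket floor: 4 mm above the bench, 8 mm below the tray's top, 108 x 28 mm (4 mm play all round); the upper 4 mm of the walls flare out 4 mm as a lead-in.
- conn_short: Loose ivory plastic pin connector, the short one: 62 mm long, 20 mm wide, two rows of pins, 30 mm high, under 80 g. Brass pins look up inside its thin shroud. Origin: centre of its underside; x runs along its length, y across its width, z up. Grip its straight sides across the width at mid-length, fingertips at least 10 mm above its underside so that they clear the tray.
- tray_short: Fixed blue tray of the short kind, 136 (x) by 146 (y) by 12 mm high, two pockets lying along x. Origin: on the bench under the centre of the EMPTY pocket; 80 mm away along -y the other holds a fixed short connector. Pocket floor: 4 mm above the bench, 8 mm below the tray's top, 70 x 28 mm (4 mm play all round); the upper 4 mm of the walls flare out 4 mm as a lead-in.
- conn_wide: Loose ivory plastic pin connector, the wide one: 62 mm long, 38 mm wide, four rows of pins, 30 mm high, under 80 g. Brass pins look up inside its thin shroud. Origin: centre of its underside; x runs along its length, y across its width, z up. Grip its straight sides across the width at mid-length, fingertips at least 10 mm above its underside so that they clear the tray.
- tray_wide: Fixed blue tray of the wide kind, 136 (x) by 146 (y) by 12 mm high, two pockets lying along x. Origin: on the bench under the centre of the EMPTY pocket; 80 mm away along -y the other holds a fixed wide connector. Pocket floor: 4 mm above the bench, 8 mm below the tray's top, 70 x 46 mm (4 mm play all round); the upper 4 mm of the walls flare out 4 mm as a lead-in.
- conn_round: Loose ivory plastic pin connector, the round one: a round disc-like barrel, 36 mm in diameter, pins in rings, 30 mm high, under 80 g. Brass pins look up inside its thin shroud. Origin: centre of its underside; its yaw does not matter. Grip its straight sides across any diameter, fingertips at least 10 mm above its underside so that they clear the tray.
- tray_round: Fixed blue tray of the round kind, 136 (x) by 146 (y) by 12 mm high, two round pockets. Origin: on the bench under the centre of the EMPTY pocket; 80 mm away along -y the other holds a fixed round connector. Pocket floor: 4 mm above the bench, 8 mm below the tray's top, a circle of 44 mm (4 mm play all round); the upper 4 mm of the walls flare out 4 mm as a lead-in.
- step_block: Loose bright aluminium step block of the fixture, 50 x 32 mm, 25 mm high on its higher half and 12 mm on the other, a screw hole in each step. Origin: centre of its underside. Not to be moved.
- gauge_bar: Loose bright aluminium gauge bar of the fixture, 76 x 18 mm, 22 mm high, with two screw holes on top. Origin: centre of its underside. Not to be moved.
Mind the look-alikes: they are no part of the job. What is shaped like the conn_short but green or orange is not meant. What is shaped like the conn_wide but purple is not meant.

How it is judged:
By the outcome, as a careful person would: the job done as asked, in the order asked, and still so for the second after the job is handed in, with the robot touching nothing.
It also fails if it takes over 90 s, if anything falls off the work surface, if the arm or the gripper's body presses on something with over 40 N, if the wrist force passes 120 N, or if a joint passes its speed limit or range.

## Working session

There is one attempt and no reset: what is moved stays moved. The work goes in short steps, Python scripts to look and compute and a shell command to move; the robot and the scene stay as the last step left them, time stands still between calls to the robot, and variables do not carry over. Pictures are saved under pics/ and viewed, at most 14 in all, crops included, and the job is handed in when it is done.

```bash
ls; mkdir -p pics; python3 - <<'E'
from rig import bot,capture
import cv2
s=bot.read_state();print(s)
for n in("scene","top","wrist"):
    c=capture(n);cv2.imwrite(f"pics/{n}0.png",c["color"][:,:,::-1])
    print(n,c["K"],c["D"],c.get("view",c.get("mount")))
E
```

```text
pics
{'time_s': 0.0, 'joint_positions': array([-8.67162409e+01,  3.02808507e+01,  8.21574782e+01, -4.79516639e-04,
        6.76881897e+01, -1.02270697e+01]), 'qvel': array([-0.00671253,  0.03103104,  0.05716687,  0.00792337,  0.01150621,
       -0.06302832]), 'tau': array([ 1.98719688e-03, -4.40034807e+01, -1.76587182e+01,  6.32044114e-02,
        5.81334683e-02, -1.71508950e-04]), 'position': array([ 0.14600382, -0.6069454 ,  0.22154536]), 'tcp_rot': array([[ 9.72325064e-01,  2.33632088e-01, -1.34215817e-04],
       [ 2.33631811e-01, -9.72322641e-01,  2.20409567e-03],
       [ 3.84446396e-04, -2.17445454e-03, -9.99997562e-01]]), 'force': array([0.69604837, 0.662544  , 0.16864476]), 'moment': array([-0.03214965,  0.02999358, -0.02616628]), 'grasp_force': 0.0, 'opening': 1.0040044987184333}
scene [[427.32213805   0.         312.77171739]
 [  0.         427.32213805 201.74314164]
 [  0.           0.           1.        ]] [-0.11823853  0.          0.          0.          0.        ] [[-0.73843529  0.67402577  0.0200647   0.38813893]
 [-0.47673274 -0.54287059  0.69138803  0.21565438]
 [
[... 257 characters left out ...]
.         0.         0.       ] [[-0.02396288 -0.99960818  0.01446583 -0.00881545]
 [ 0.99592989 -0.02261208  0.08724872 -0.5218809 ]
 [-0.08688743  0.01649769  0.99608152 -0.82297256]
 [ 0.          0.          0.          1.        ]]
wrist [[359.72925068   0.         313.04016675]
 [  0.         359.72925068 199.66588684]
 [  0.           0.           1.        ]] [-0.00689886  0.          0.          0.          0.        ] [[-3.91749207e-04  9.67503175e-01  2.52858561e-01  6.74490190e-02]
 [ 9.99998756e-01 -7.28991313e-06  1.57717315e-03 -1.02063438e-03]
 [ 1.52776335e-03  2.52858865e-01 -9.67501969e-01 -1.61195348e-01]
 [ 0.00000000e+00  0.00000000e+00  0.00000000e+00  1.00000000e+00]]
```

View pics/top0.png

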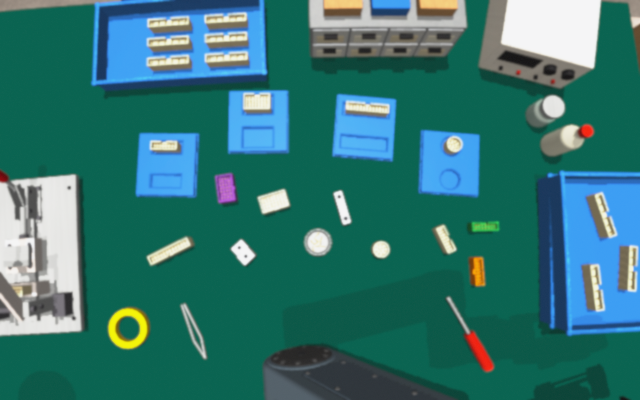

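View pics/scene0.png

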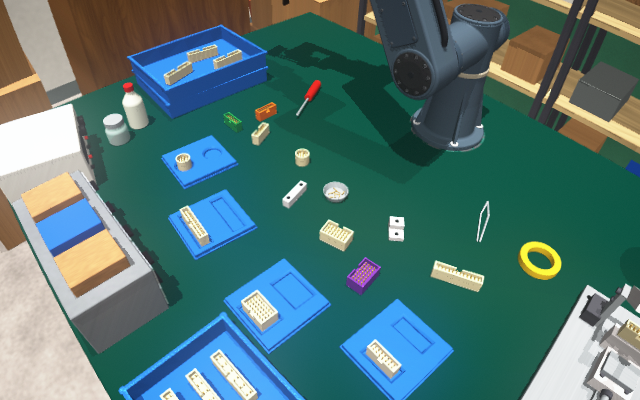

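Top view: loose ivory candidates are long (170,250), wide (273,201), short (445,239) and round (381,249). Look-alikes are purple (226,188), green (485,227), orange (478,271), a round pin dish (318,241), the fixed connectors in the trays, and bin contents. The step block is at (243,251) and the gauge bar at (342,207). Empty pockets are short (166,181), wide (258,138), long (363,143) and round (450,180). Next I fit silhouettes over both fixed views.

```bash
cat > h.py <<'E'
import numpy as np,cv2
from scipy.optimize import minimize,least_squares
from rig import bot,capture
def shot(n,save=None):
    s=bot.read_state();c=capture(n)
    if n=="wrist":
        T=np.eye(4);T[:3,:3]=s["tcp_rot"];T[:3,3]=s["position"]
        c["view"]=np.linalg.inv(T@c["mount"])
    if save:cv2.imwrite(f"pics/{save}.png",c["color"][:,:,::-1])
    return c
def proj(c,P):
    P=np.atleast_2d(np.asarray(P,float));q=(c["view"][:3,:3]@P.T).T+c["view"][:3,3]
    return cv2.projectPoints(q*[1,-1,-1],np.zeros(3),np.zeros(3),c["K"],np.array(c["D"],float))[0][:,0]
def tri(obs):  # [(cam,px)...]
    f=lambda p:np.concatenate([proj(c,p)[0]-u for c,u in obs])
    r=least_squares(f,[0.5,0,0.02]);return r.x,np.abs(r.fun).max()
def onz(c,px,z):
    return np.r_[least_squares(lambda p:proj(c,[*p,z])[0]-px,[0.5,0]).x,z]
def shape(kind,x,y,yaw,h,z0=0):
    if kind=="round":
        t=np.linspace(0,2*np.pi,25)[:-1];b=.018*np.c_[np.cos(t),np.sin(t)]
    else:
        l,w={"long":(.1,.02),"short":(.062,.02),"wide":(.062,.038),"tray":(.136,.146)}[kind]
        b=np.array([[1,1],[1,-1],[-1,-1],[-1,1]])*[l/2,w/2]
    R=np.array([[np.cos(yaw),-np.sin(yaw)],[np.sin(yaw),np.cos(yaw)]])
    b=b@R.T+[x,y];return np.vstack([np.c_[b,b[:,0]*0+z0],np.c_[b,b[:,0]*0+h]])
def hull(c,px,col):
    hsv=cv2.cvtColor(c["color"],cv2.COLOR_RGB2HSV);H,S,V=[hsv[...,i].astype(int) for i in range(3)]
    m=((H>100)&(H<120)&(S>90)&(V>60)) if col=="blue" else ((H<38)&(V>70)&(S<170)&((S>18)|(V>200)))
    m=m.astype(np.uint8);n,L,st,ce=cv2.connectedComponentsWithStats(m)
    ys,xs=np.nonzero((L>0)&(st[L,4]>25));i=np.argmin(np.hypot(xs-px[0],ys-px[1]))
    pts=np.argwhere(L==L[ys[i],xs[i]])[:,::-1].astype(np.float32);return cv2.convexHull(pts)[:,0]
def resid(hl,pr):  # boundary mismatch both ways, px (mask pixels lie .5 inside the outline)
    A=cv2.convexHull(pr.astype(np.float32));B=hl.reshape(-1,1,2)
    def samp(p):
        p=p[:,0];q=np.roll(p,-1,0);t=np.linspace(0,1,8)[:-1,None,None];return (p+(q-p)*t).reshape(-1,2)
    a=[cv2.pointPolygonTest(A,(float(u),float(v)),True)-.5 for u,v in samp(B)]
    b=[cv2.pointPolygonTest(B,(float(u),float(v)),True)+.5 for u,v in samp(A)]
    w=[np.linalg.norm(0) ]
    return np.r_[np.mean(np.square(a)),np.mean(np.square(b))].sum()
def fit(kind,cams,pxs,x0,freeh=True,h0=.03,z0=0):
    hl=[hull(c,p,"blue" if kind=="tray" else "iv") for c,p in zip(cams,pxs)]
    S=np.array([.01,.01,.1,.01])
    def f(v):
        x,y,a,h=np.array(x0+[h0])+v*S
        if not freeh:h=h0
        return sum(resid(k,proj(c,shape(kind,x,y,a,h,z0))) for c,k in zip(cams,hl))
    r=minimize(f,np.zeros(4),method="Nelder-Mead",options=dict(initial_simplex=np.vstack([np.zeros(4),np.eye(4)]),maxiter=500,xatol=1e-3,fatol=1e-4))
    v=np.array(x0+[h0])+r.x*S
    return v,np.sqrt(r.fun/len(cams)/2),[cv2.boundingRect(k.astype(np.int32)) for k in hl]
E
cat > coarse.py <<'E'
from h import *
t,s=shot("top"),shot("scene")
D={"long":((170,250),(458,276)),"short":((445,239),(260,133)),"wide":((273,201),(336,235)),"round":((381,249),(302,157))}
T={"long":((350,155),(200,245)),"short":((145,190),(410,310)),"wide":((240,150),(285,340)),"round":((430,190),(180,160))}
for k,(a,b) in D.items():
    p=onz(t,a,.03)
    best=min((fit(k,[t,s],[a,b],[p[0],p[1],y]) for y in np.radians([0,45,90,135])),key=lambda r:r[1])
    v,e,bb=best;print(k,v[:2].round(4),np.degrees(v[2]).round(1),"h",v[3].round(4),"err",e.round(2),bb)
    print("  tri centre",tri([(t,a),(s,b)]))
for k,(a,b) in T.items():
    p=onz(t,np.array(a),.012)
    v,e,bb=min((fit("tray",[t,s],[a,b],[p[0]+.03,p[1]+d,y],h0=.012) for y in np.radians([80,90,100]) for d in(-.03,)),key=lambda r:r[1])
    o=v[:2]+.04*np.array([-np.sin(v[2]),np.cos(v[2])])
    print("tray",k,"ctr",v[:2].round(4),"origin",o.round(4),np.degrees(v[2]).round(1),"h",v[3].round(4),e.round(2),bb,"reproj origin",proj(t,[*o,.004]).round(),proj(s,[*o,.004]).round())
E
python3 coarse.py
```

```text
long [0.4236 0.3193] -65.6 h 0.0272 err 0.54 [(148, 238, 45, 26), (431, 262, 53, 30)]
  tri centre (array([0.4236579 , 0.32093825, 0.01453739]), np.float64(1.0390573420364717))
short [ 0.4356 -0.3131] 205.6 h 0.0268 err 0.43 [(434, 226, 21, 27), (252, 123, 17, 22)]
  tri centre (array([ 0.43460878, -0.31683152,  0.01207052]), np.float64(0.5118855386699579))
wide [0.5311 0.0786] -74.9 h 0.0266 err 0.53 [(259, 191, 30, 23), (320, 220, 33, 31)]
  tri centre (array([0.53247642, 0.08039184, 0.01496782]), np.float64(0.24840641085171455))
round [ 0.4166 -0.1628] 4.7 h 0.0278 err 0.26 [(372, 242, 17, 15), (295, 149, 14, 17)]
  tri centre (array([ 0.41534128, -0.16533084,  0.01180299]), np.float64(0.7813262474848557))
tray long ctr [ 0.7079 -0.1365] origin [ 0.6681 -0.1328] 84.7 h 0.017 1.58 [(332, 94, 64, 68), (168, 189, 90, 71)] reproj origin [[362. 143.]] [[227. 214.]]
tray short ctr [0.6283 0.3341] origin [0.5884 0.3358] 87.5 h 0.0143 1.75 [(136, 133, 63, 65), (339, 299, 115, 101)] reproj origin [[165. 181.]] [[411. 335.]]
tray wide ctr [0.7281 0.1175] origin [0.6881 0.1178] 89.6 h 0.015 1.73 [(228, 90, 61, 64), (223, 258, 108, 96)] reproj origin [[257. 137.]] [[292. 290.]]
tray round ctr [ 0.6167 -0.3368] origin [ 0.5769 -0.3333] 85.1 h 0.0173 1.25 [(418, 130, 62, 67), (161, 135, 78, 54)] reproj origin [[447. 179.]] [[213. 154.]]
```

```bash
cat >> h.py <<'E'
from scipy.spatial.transform import Rotation as Ro
def go(x,y,z,psi,quiet=False):
    """delta (tool axes, mm-rounded) from measured pose to TCP x,y,z, pointing down, tool-x yaw psi (deg)"""
    s=bot.read_state();R=s["tcp_rot"];c,d=np.cos(np.radians(psi)),np.sin(np.radians(psi))
    G=np.array([[c,d,0],[d,-c,0],[0,0,-1.]])
    dp=R.T@(np.array([x,y,z])-s["position"]);rv=Ro.from_matrix(R.T@G).as_rotvec(degrees=True)
    j6=(np.degrees(np.arctan2(y,x))+90-psi+180)%360-180
    print("d",dp.round(4),"rv",rv.round(1),"rows>=",max(np.linalg.norm(dp)/.05,np.linalg.norm(rv)/8.59).round(1),"j6",round(j6),"t",s["time_s"])
E
python3 -c "
from h import *
go(.47,-.24,.25,0)"
```

```text
d [ 0.4008 -0.2815 -0.0276] rv [-0.1 -0.  13.5] rows>= 9.8 j6 63 t 0.25
```

```bash
python3 -m handwheel '0.4008 -0.2815 -0.0276 0 0 13.5 1;0.4008 -0.2815 -0.0276 0 0 13.5 1;0.4008 -0.2815 -0.0276 0 0 13.5 1;0.4008 -0.2815 -0.0276 0 0 13.5 1;0.4008 -0.2815 -0.0276 0 0 13.5 1;0.4008 -0.2815 -0.0276 0 0 13.5 1;0.4008 -0.2815 -0.0276 0 0 13.5 1;0.4008 -0.2815 -0.0276 0 0 13.5 1;0.4008 -0.2815 -0.0276 0 0 13.5 1;0.4008 -0.2815 -0.0276 0 0 13.5 1;0.4008 -0.2815 -0.0276 0 0 13.5 1;0.4008 -0.2815 -0.0276 0 0 13.5 1;0.4008 -0.2815 -0.0276 0 0 13.5 1'
cat > save.py <<'E'
import sys,pickle
from h import *
n=sys.argv[1];c=shot("wrist",n);pickle.dump(c,open(n+".pkl","wb"))
go(*map(float,sys.argv[2:6]))
E
python3 save.py w1 .58 -.2 .25 0
```

```text
time_s: 1.55
position: [0.4693, -0.241, 0.25]
tcp_rot: [[1.0, -0.001, -0.001], [-0.001, -1.0, -0.0], [-0.001, 0.0, -1.0]]
force: [0.5, 0.5, 0.6]
opening: 1.002
grasp_force: 0.0
d [ 1.108e-01 -4.150e-02 -1.000e-04] rv [-0.   0.  -0.1] rows>= 2.4 j6 71 t 1.6
```

View pics/w1.png

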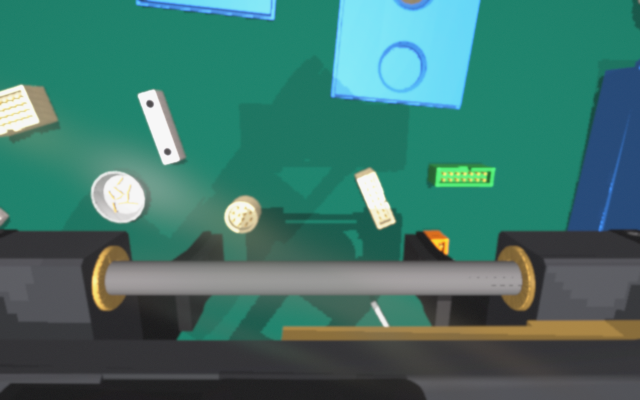

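The short connector is at (376,198), the round one at (242,214), the round tray's empty pocket at (402,66), and the dish of pins (not ours) at (118,197). I'll take a second view from further out.

```bash
python3 -m handwheel '0.05 -0.02 0 0 0 0 1;0.11 -0.0415 0 0 0 0 1;0.11 -0.0415 0 0 0 0 1;0.11 -0.0415 0 0 0 0 1;0.11 -0.0415 0 0 0 0 1' | head -2
python3 save.py w2 .58 .2 .25 0
```

```text
time_s: 2.1
position: [0.5788, -0.1999, 0.2495]
d [ 1.000e-03 -3.999e-01 -1.000e-04] rv [-0.   0.1 -0.1] rows>= 8.0 j6 109 t 2.15
```

```bash
python3 -m handwheel '0 -0.4 0 0 0 0 1;0 -0.4 0 0 0 0 1;0 -0.4 0 0 0 0 1;0 -0.4 0 0 0 0 1;0 -0.4 0 0 0 0 1;0 -0.4 0 0 0 0 1;0 -0.4 0 0 0 0 1;0 -0.4 0 0 0 0 1;0 -0.4 0 0 0 0 1;0 -0.4 0 0 0 0 1;0 -0.4 0 0 0 0 1' | head -2
python3 save.py w3 .47 .24 .25 0
```

```text
time_s: 3.25
position: [0.5796, 0.1991, 0.2502]
d [-0.11   -0.0408  0.0002] rv [ 0.   0.  -0.1] rows>= 2.3 j6 117 t 3.3
```

```bash
python3 -m handwheel '-0.05 -0.02 0 0 0 0 1;-0.11 -0.041 0 0 0 0 1;-0.11 -0.041 0 0 0 0 1;-0.11 -0.041 0 0 0 0 1;-0.11 -0.041 0 0 0 0 1' | head -2
python3 save.py w4 .47 .24 .25 0; python3 -c "
import cv2,numpy as np
a=[cv2.imread(f'pics/w{i}.png')[:240] for i in(2,3,4)]
cv2.imwrite('pics/w234.png',cv2.resize(np.vstack(a),None,fx=.83,fy=.83))"
```

```text
time_s: 3.8
position: [0.4717, 0.2412, 0.2508]
d [-0.0022  0.0012  0.0007] rv [-0.  -0.2 -0.1] rows>= 0.1 j6 117 t 3.85
```

View pics/w234.png

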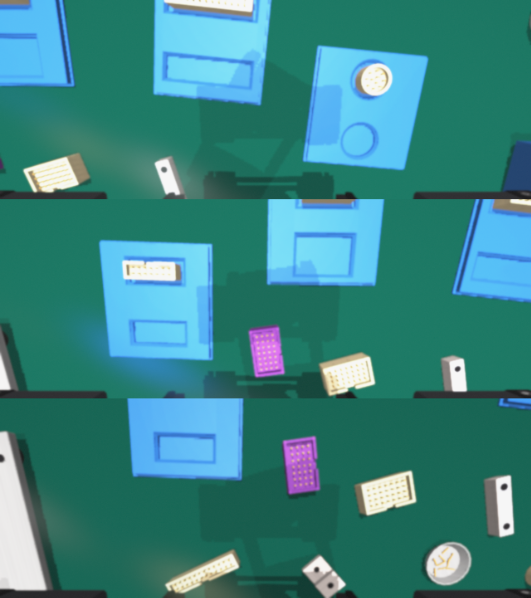

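The three strips show the long tray (empty pocket near (210,70)), round tray, short tray, wide tray, purple look-alike, wide and long connectors. All the connectors look pins-up. One more outward view will cover the wide and long trays whole, then I refine.

```bash
python3 -m handwheel '0.19 0.24 0 0 0 0 1;0.19 0.24 0 0 0 0 1;0.19 0.24 0 0 0 0 1;0.19 0.24 0 0 0 0 1;0.19 0.24 0 0 0 0 1;0.19 0.24 0 0 0 0 1;0.19 0.24 0 0 0 0 1;0.19 0.24 0 0 0 0 1;0.19 0.24 0 0 0 0 1' | head -2
python3 save.py w5 .47 .24 .25 0
cat > fine.py <<'E'
import pickle
from h import *
W={i:pickle.load(open(f"w{i}.pkl","rb")) for i in range(1,6)}
t,s=shot("top"),shot("scene")
C={"long":(.4236,.3193,-65.6,[4]),"short":(.4356,-.3131,25.6,[1]),"wide":(.5311,.0786,-74.9,[3,4]),"round":(.4166,-.1628,0,[1])}
for k,(x,y,a,ws) in C.items():
    for nm,cs in (("fixed+w",[W[i] for i in ws]),):
        for fr in (0,1):
            cc=cs+([s] if fr else [])
            v,e,bb=fit(k,cc,[proj(c,[x,y,.025])[0] for c in cc],[x,y,np.radians(a)],freeh=bool(fr))
            print(k,ws,"freeh" if fr else "h30",v[:2].round(4),np.degrees(v[2]).round(1),"h",v[3].round(4),"err",e.round(2),bb)
T={"long":(.7079,-.1365,84.7,[5,2]),"short":(.6283,.3341,87.5,[3,5]),"wide":(.7281,.1175,89.6,[5]),"round":(.6167,-.3368,85.1,[2])}
for k,(x,y,a,ws) in T.items():
  for w in ws:
    c=W[w];pr=proj(c,shape("tray",x,y,np.radians(a),.012));
    if pr.min()<3 or pr[:,0].max()>637: print("tray",k,w,"cut",pr.round().tolist()[4:]);continue
    v,e,bb=fit("tray",[c],[proj(c,[x-.06*1,y+.06,.012])[0]],[x,y,np.radians(a)],freeh=False,h0=.012)
    o=v[:2]+.04*np.array([-np.sin(v[2]),np.cos(v[2])])
    print("tray",k,w,"origin",o.round(4),np.degrees(v[2]).round(1),e.round(2),bb)
E
python3 fine.py
```

```text
time_s: 4.75
position: [0.6596, 0.0021, 0.2495]
d [-1.891e-01 -2.372e-01  2.000e-04] rv [-0.   0.1  0. ] rows>= 6.1 j6 117 t 4.8
long [4] h30 [0.4237 0.3203] -65.2 h 0.0352 err 1.01 [(201, 183, 87, 53)]
long [4] freeh [0.4236 0.3204] -65.1 h 0.0286 err 0.74 [(201, 183, 87, 53), (431, 262, 53, 30)]
short [1] h30 [ 0.4349 -0.3092] 23.7 h 0.0358 err 0.71 [(355, 168, 41, 61)]
short [1] freeh [ 0.4328 -0.3114] 24.7 h 0.0173 err 3.35 [(355, 168, 41, 61), (254, 128, 11, 9)]
wide [3, 4] h30 [0.5307 0.0817] -74.1 h 0.0341 err 0.59 [(385, 185, 66, 52), (428, 88, 72, 52)]
wide [3, 4] freeh [0.5309 0.0816] -74.2 h 0.0303 err 0.64 [(385, 185, 66, 52), (428, 88, 72, 52), (320, 220, 33, 31)]
round [1] h30 [ 0.416  -0.1591] 2.7 h 0.0346 err 0.48 [(225, 196, 36, 37)]
round [1] freeh [ 0.4165 -0.1596] 2.2 h 0.0312 err 0.56 [(225, 196, 36, 37), (295, 149, 14, 17)]
tray long 5 origin [ 0.6676 -0.1289] 83.7 2.18 [(365, 44, 154, 153)]
tray long 2 cut [[186.0, 110.0], [187.0, -44.0], [325.0, -30.0], [312.0, 121.0]]
tray short 3 origin [0.5848 0.3362] 87.3 4.33 [(120, 49, 137, 155)]
tray short 5 cut [[-21.0, 251.0], [-47.0, 128.0], [77.0, 133.0], [92.0, 256.0]]
tray wide 5 origin [0.6867 0.1166] 89.9 2.1 [(135, 31, 140, 145)]
tray round 2 origin [ 0.5764 -0.3306] 84.4 2.16 [(365, 55, 151, 150)]
```

View pics/w5.png

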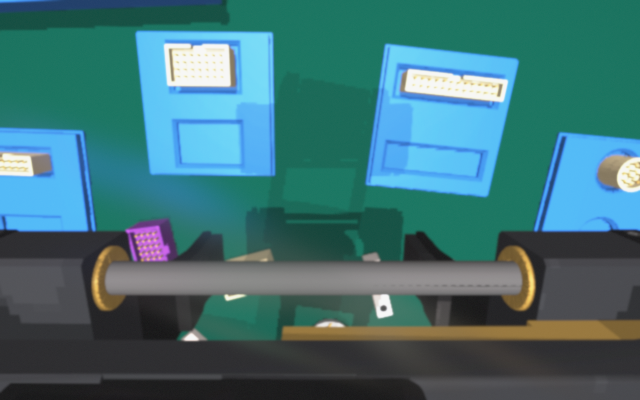

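```bash
cat > ov.py <<'E'
import pickle
from h import *
W={i:pickle.load(open(f"w{i}.pkl","rb")) for i in range(1,6)}
T=[("long",5,.6676,-.1289,83.7,.116,.036),("wide",5,.6867,.1166,89.9,.078,.054),("short",3,.5848,.3362,87.3,.078,.036),("round",2,.5764,-.3306,84.4,.052,.052)]
out=[]
for k,w,x,y,a,l,wd in T:
    c=W[w];im=c["color"][:,:,::-1].copy();im=cv2.resize(im,None,fx=4,fy=4,interpolation=cv2.INTER_CUBIC);a=np.radians(a)
    R=np.array([[np.cos(a),-np.sin(a)],[np.sin(a),np.cos(a)]])
    def poly(l,w,z,col,off=(0,0)):
        if k=="round":
            th=np.linspace(0,6.28,40);b=l/2*np.c_[np.cos(th),np.sin(th)]
        else:b=np.array([[1,1],[1,-1],[-1,-1],[-1,1]])*[l/2,w/2]
        if off!=(0,0): b=np.array([[1,1],[1,-1],[-1,-1],[-1,1]])*[.068,.073]+off
        b=b@R.T+[x,y];p=proj(c,np.c_[b,b[:,0]*0+z]);cv2.polylines(im,[np.round((p+.5)*4).astype(np.int32)],True,col,1)
    poly(l,wd,.012,(0,0,255));poly(l-.008,wd-.008,.004,(0,255,255));poly(0,0,.012,(0,255,0),(0,-.04))
    q=proj(c,[x,y,.01])[0]*4;u,v=int(q[0]),int(q[1]);u0,v0=max(0,u-240),max(0,v-170)
    cr=im[v0:v0+300,u0:u0+400];cr=cv2.copyMakeBorder(cr,0,300-cr.shape[0],0,400-cr.shape[1],cv2.BORDER_CONSTANT);out.append(cr);print(k,"crop origin px",u0/4,v0/4,"scale 4")
cv2.imwrite("pics/ov1.png",np.vstack([np.hstack(out[:2]),np.hstack(out[2:])]))
E
python3 ov.py
```

```text
long crop origin px 371.25 117.25 scale 4
wide crop origin px 150.75 100.25 scale 4
short crop origin px 132.0 120.25 scale 4
round crop origin px 370.25 126.25 scale 4
```

View pics/ov1.png

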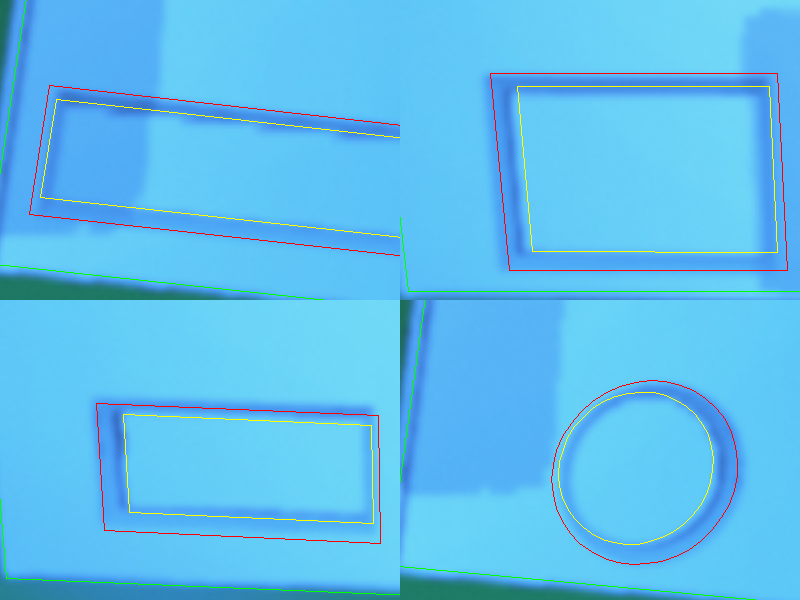

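The overlays match: long, wide and round pockets are within about 1 mm, and the short one needs about +1.3 mm in x. Now the close crop of the first choice (the short connector) and the round one.

```bash
python3 - <<'E'
import cv2
from h import *
im=cv2.imread("pics/w1.png")[150:250,215:405];cv2.imwrite("pics/c1.png",cv2.resize(im,None,fx=4,fy=4,interpolation=cv2.INTER_CUBIC))
go(.4349,-.3092,.10,24)
E
```

```text
d [-0.2247  0.3124  0.1503] rv [ -0.    0.  -23.9] rows>= 8.3 j6 31 t 4.9
```

View pics/c1.png

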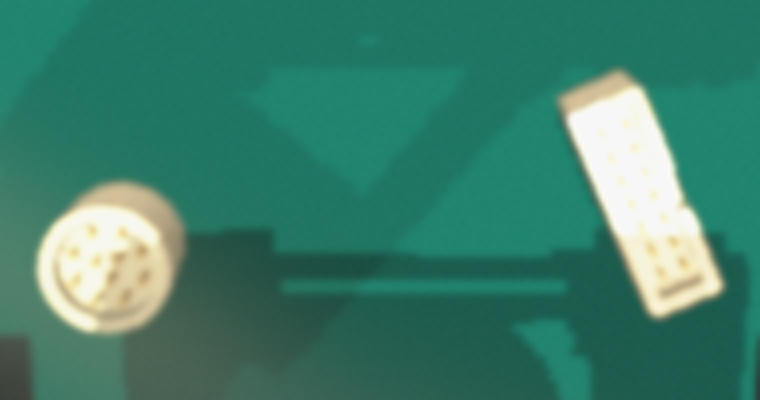

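Both are ivory and pins-up: round at crop (110,265), short at crop (645,195). Moving to above the short one.

```bash
python3 -m handwheel '-0.2247 0.3124 0.13 0 0 -23.9 1;-0.2247 0.3124 0.13 0 0 -23.9 1;-0.2247 0.3124 0.13 0 0 -23.9 1;-0.2247 0.3124 0.13 0 0 -23.9 1;-0.2247 0.3124 0.13 0 0 -23.9 1;-0.2247 0.3124 0.13 0 0 -23.9 1;-0.2247 0.3124 0.13 0 0 -23.9 1;-0.2247 0.3124 0.13 0 0 -23.9 1;-0.2247 0.3124 0.13 0 0 -23.9 1;-0.2247 0.3124 0.13 0 0 -23.9 1;-0.2247 0.3124 0.13 0 0 -23.9 1' | head -2
cp save.py s2.py; python3 save.py w6 .4352 -.3098 .012 24
```

```text
time_s: 6.0
position: [0.4361, -0.309, 0.1207]
d [-0.0016  0.0003  0.1089] rv [ 0. -0.  0.] rows>= 2.2 j6 31 t 6.05
```

View pics/w6.png

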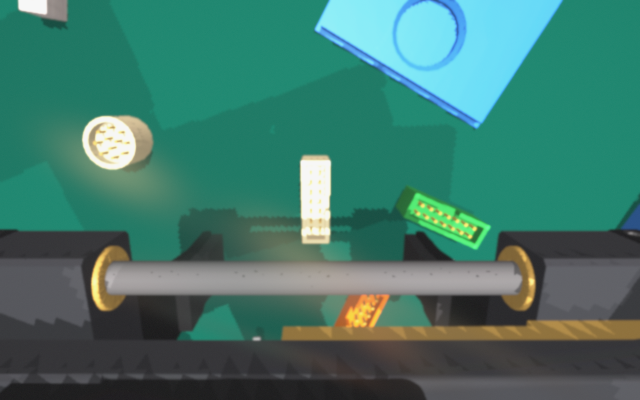

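```bash
cat > f2.py <<'E'
import pickle
from h import *
c=[pickle.load(open(f"w{i}.pkl","rb")) for i in (1,6)]
for k,x,y,a in (("short",.4352,-.3098,24),("round",.416,-.1591,0)):
    v,e,bb=fit(k,c,[proj(q,[x,y,.025])[0] for q in c],[x,y,np.radians(a)])
    print(k,v[:2].round(4),np.degrees(v[2]).round(1),"h",v[3].round(4),"err",e.round(2),bb)
s=bot.read_state()
for px in ((398,205),(405,186),(412,235)):
    print("green tool xy",(s["tcp_rot"].T@(onz(c[1],np.array(px),.0)-s["position"])).round(3))
E
python3 f2.py
```

```text
short [ 0.4354 -0.3091] 24.2 h 0.0317 err 0.8 [(355, 168, 41, 61), (300, 156, 31, 88)]
round [ 0.4164 -0.1595] -0.7 h 0.0309 err 0.47 [(225, 196, 36, 37), (82, 116, 71, 53)]
green tool xy [-0.011  0.067  0.121]
green tool xy [0.005 0.072 0.121]
green tool xy [-0.037  0.081  0.121]
```

```bash
python3 -m handwheel '-0.001 0 0.05 0 0 0 0.7;-0.001 0 0.085 0 0 0 0.7;-0.001 0 0.1 0 0 0 0.7;-0.001 0 0.1085 0 0 0 0.7;-0.001 0 0.1085 0 0 0 0.7;-0.001 0 0.1085 0 0 0 0;-0.001 0 0.1085 0 0 0 0;-0.001 0 0.1085 0 0 0 0;-0.001 0 0.1085 0 0 0 0;-0.001 0 0.1085 0 0 0 0;-0.001 0 0.1085 0 0 0 0'
```

```text
time_s: 7.15
position: [0.4344, -0.3108, 0.0118]
tcp_rot: [[0.914, 0.405, 0.0], [0.405, -0.914, -0.0], [0.0, 0.0, -1.0]]
force: [0.1, 0.0, 0.3]
opening: 0.241
grasp_force: 0.2
```

```bash
python3 -m handwheel '0 0 0 0 0 0 0;0 0 0 0 0 0 0;0 0 -0.02 0 0 0 0;0 0 -0.06 0 0 0 0;0 0 -0.1 0 0 0 0;0 0 -0.1 0 0 0 0'; python3 -c "
from h import *
go(.5862,.3346,.12,87.8)"
```

```text
time_s: 7.75
position: [0.4369, -0.3131, 0.1161]
tcp_rot: [[0.914, 0.405, 0.007], [0.405, -0.914, -0.007], [0.003, 0.01, -1.0]]
force: [0.1, -0.8, -0.3]
opening: 0.228
grasp_force: 30.0
d [ 0.3991 -0.5316 -0.0077] rv [  0.6   0.1 -63.9] rows>= 13.3 j6 32 t 7.75
```

```bash
python3 -m handwheel '0.4 -0.532 -0.008 0 0 -63.8 0;0.4 -0.532 -0.008 0 0 -63.8 0;0.4 -0.532 -0.008 0 0 -63.8 0;0.4 -0.532 -0.008 0 0 -63.8 0;0.4 -0.532 -0.008 0 0 -63.8 0;0.4 -0.532 -0.008 0 0 -63.8 0;0.4 -0.532 -0.008 0 0 -63.8 0;0.4 -0.532 -0.008 0 0 -63.8 0;0.4 -0.532 -0.008 0 0 -63.8 0;0.4 -0.532 -0.008 0 0 -63.8 0;0.4 -0.532 -0.008 0 0 -63.8 0;0.4 -0.532 -0.008 0 0 -63.8 0;0.4 -0.532 -0.008 0 0 -63.8 0;0.4 -0.532 -0.008 0 0 -63.8 0;0.4 -0.532 -0.008 0 0 -63.8 0;0.4 -0.532 -0.008 0 0 -63.8 0;0.4 -0.532 -0.008 0 0 -63.8 0'; python3 save.py w7 .5862 .3346 .0175 87.8
```

```text
time_s: 9.45
position: [0.5837, 0.3356, 0.119]
tcp_rot: [[0.042, 0.999, -0.002], [0.999, -0.042, -0.001], [-0.002, -0.002, -1.0]]
force: [0.4, -0.0, -0.3]
opening: 0.224
grasp_force: 30.0
d [-0.0007  0.0024  0.1017] rv [-0.1  0.1 -0.2] rows>= 2.0 j6 32 t 9.5
```

View pics/w7.png

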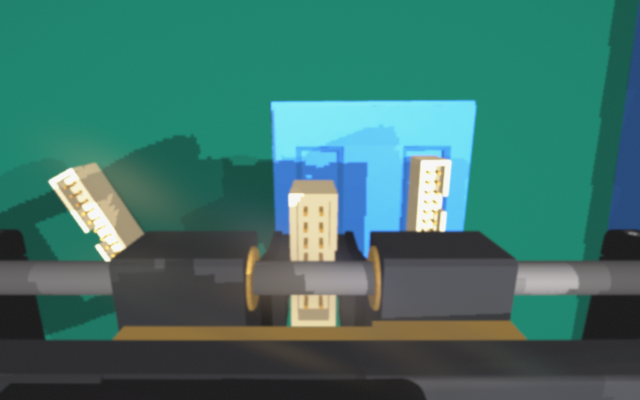

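```bash
cat > chk.py <<'E'
import sys,pickle
from h import *
n,x,y,a,l,w=sys.argv[1],*map(float,sys.argv[2:])
c=pickle.load(open(n+".pkl","rb"));a=np.radians(a);R=np.array([[np.cos(a),-np.sin(a)],[np.sin(a),np.cos(a)]])
im=cv2.resize(c["color"][:,:,::-1],None,fx=3,fy=3,interpolation=cv2.INTER_CUBIC)
q0=np.array([[1,1],[1,-1],[-1,-1],[-1,1]])
def d(b,z,col):
    p=proj(c,np.c_[b@R.T+[x,y],np.full(4,z)]);cv2.polylines(im,[np.round((p+.5)*3).astype(np.int32)],True,col,1);return p
p=d(q0*[l/2+.004,w/2+.004],.012,(0,0,255));d(q0*[l/2,w/2],.004,(0,255,255));d(q0*[.068,.073]+[0,-.04],.012,(0,255,0))
u,v=(p.mean(0)*3).astype(int);cv2.imwrite(f"pics/{n}c.png",im[max(0,v-330):max(0,v-330)+480,max(0,u-320):u+320])
E
python3 chk.py w7 .5862 .3362 87.8 .07 .028
```

```text
(no output)
```

View pics/w7c.png

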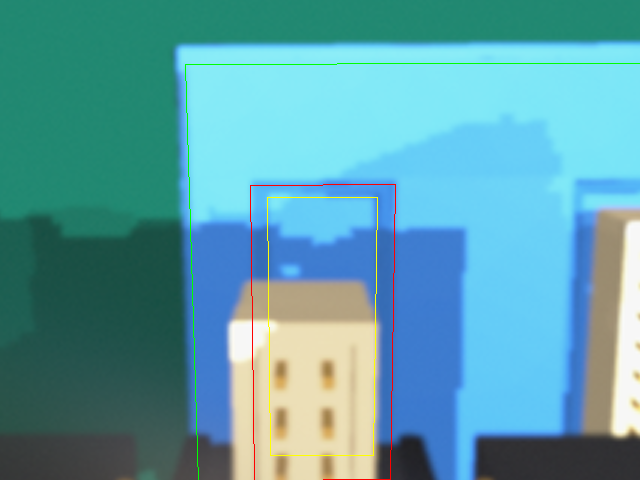

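Predicted rim (red) matches the real pocket rim within about 1 px, and the connector is held level. Lowering to just above the tray, then setting it down.

```bash
python3 -m handwheel '0 0.0024 0.045 0 0 -0.2 0;0 0.0024 0.075 0 0 -0.2 0;0 0.0024 0.085 0 0 -0.2 0;0 0.0024 0.085 0 0 -0.2 0;0 0.0024 0.085 0 0 -0.2 0'; python3 -c "
from h import *
go(.5862,.3352,.0172,87.8)"
```

```text
time_s: 10.0
position: [0.588, 0.3374, 0.0359]
tcp_rot: [[0.037, 0.999, 0.002], [0.999, -0.037, 0.001], [0.001, 0.002, -1.0]]
force: [0.9, -0.1, 0.4]
opening: 0.228
grasp_force: 30.0
d [-0.0023 -0.0017  0.0187] rv [ 0.1 -0.   0.1] rows>= 0.4 j6 32 t 10.0
```

```bash
python3 -m handwheel '-0.001 -0.0008 0.008 0 0 0 0;-0.001 -0.0008 0.014 0 0 0 0;-0.001 -0.0008 0.0165 0 0 0 0;-0.001 -0.0008 0.018 0 0 0 0;-0.001 -0.0008 0.018 0 0 0 0;-0.001 -0.0008 0.018 0 0 0 0'; python3 -c "
from h import *
go(.5862,.3352,.0172,87.8)
import time
for i in range(4):print(bot.read_state()['position'])"
```

```text
time_s: 10.6
position: [0.5861, 0.3369, 0.0168]
tcp_rot: [[0.036, 0.999, 0.0], [0.999, -0.036, 0.0], [0.0, 0.0, -1.0]]
force: [-0.5, -0.7, -0.2]
opening: 0.224
grasp_force: 30.0
d [-0.0016  0.0002 -0.0004] rv [ 0.  -0.   0.1] rows>= 0.0 j6 32 t 10.6
[0.58610264 0.33685424 0.01675387]
[0.58610264 0.33685424 0.01675387]
[0.58610264 0.33685424 0.01675387]
[0.58610264 0.33685424 0.01675387]
```

```bash
python3 -m handwheel '0 0 0.001 0 0 0 0;0 0 0.001 0 0 0 0;0 0 0.001 0 0 0 0.3;0 0 0.001 0 0 0 0.45;0 0 0.001 0 0 0 0.6;0 0 0.001 0 0 0 0.6;0 0 -0.03 0 0 0 0.6;0 0 -0.08 0 0 0 0.6;0 0 -0.12 0 0 0 0.6;0 0 -0.15 0 0 0 0.6;0 0 -0.15 0 0 0 0.6;0 0 -0.15 0 0 0 0.6'; python3 -c "
from h import *
shot('scene','s1');shot('top','t1')
im=cv2.imread('pics/s1.png')[280:400,330:470];cv2.imwrite('pics/s1c.png',cv2.resize(im,None,fx=4,fy=4))
go(.4236,.3203,.15,-65.2);go(.4236,.3203,.15,114.8)"
```

```text
time_s: 11.8
position: [0.5861, 0.3368, 0.1673]
tcp_rot: [[0.036, 0.999, 0.001], [0.999, -0.036, 0.0], [0.0, 0.001, -1.0]]
force: [-0.2, -0.5, 0.1]
opening: 0.603
grasp_force: 0.0
d [-0.0218 -0.1604  0.0155] rv [  0.    0.3 153.1] rows>= 17.8 j6 -168 t 11.9
d [-0.0218 -0.1604  0.0155] rv [ -0.2   0.  -26.9] rows>= 3.3 j6 12 t 11.9
```

View pics/s1c.png

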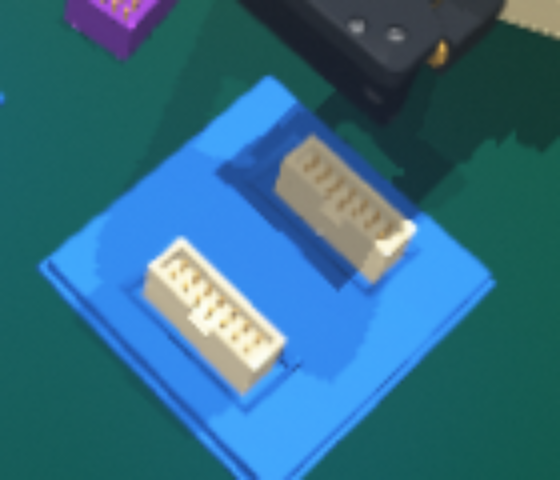

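Short is fully seated (crop (345,215)), with the same key side as its neighbour. Next, the long one.

```bash
python3 -m handwheel '-0.0218 -0.1604 0.047 0 0 -26.9 0.6;-0.0218 -0.1604 0.047 0 0 -26.9 0.6;-0.0218 -0.1604 0.047 0 0 -26.9 0.6;-0.0218 -0.1604 0.047 0 0 -26.9 0.6;-0.0218 -0.1604 0.047 0 0 -26.9 0.6;-0.0218 -0.1604 0.047 0 0 -26.9 0.6;-0.0218 -0.1604 0.047 0 0 -26.9 0.6' | head -2
cat > f3.py <<'E'
import sys,pickle
from h import *
n,k,x,y,a,tc=sys.argv[1],sys.argv[2],*map(float,sys.argv[3:6]),sys.argv[6:]
c=[shot("wrist",n)]+[pickle.load(open(f"w{i}.pkl","rb")) for i in tc]
pickle.dump(c[0],open(n+".pkl","wb"))
for fr in(1,0):
    v,e,bb=fit(k,c,[proj(q,[x,y,.025])[0] for q in c],[x,y,np.radians(a)],freeh=bool(fr))
    print(k,v[:2].round(4),np.degrees(v[2]).round(1),"h",v[3].round(4),"err",e.round(2),bb)
go(v[0],v[1],.012,np.degrees(v[2]))
E
python3 f3.py w8 long .4237 .3203 114.8 4
```

```text
time_s: 12.6
position: [0.4273, 0.3214, 0.1197]
long [0.4229 0.318 ] 114.0 h 0.0617 err 15.04 [(248, 133, 106, 161), (201, 183, 87, 53)]
long [0.4244 0.3134] 113.4 h 0.0425 err 16.68 [(248, 133, 106, 161), (201, 183, 87, 53)]
d [-0.0059 -0.0062  0.1078] rv [0.1 0.  1.3] rows>= 2.2 j6 13 t 12.65
```

The gripper occludes this view, so I'm using the two-view fit (.4237,.3203, 114.9°), which was consistent.

```bash
python3 -c "
from h import *
go(.4237,.3203,.012,114.9)"
```

```text
d [ 0.0006 -0.0039  0.1078] rv [ 0.1  0.  -0.2] rows>= 2.2 j6 12 t 12.65
```

```bash
python3 -m handwheel '0.0005 -0.003 0.05 0 0 0 0.6;0.0005 -0.003 0.085 0 0 0 0.6;0.0005 -0.003 0.1 0 0 0 0.6;0.0005 -0.003 0.1075 0 0 0 0.6;0.0005 -0.003 0.1075 0 0 0 0.6;0.0005 -0.003 0.1075 0 0 0 0;0.0005 -0.003 0.1075 0 0 0 0;0.0005 -0.003 0.1075 0 0 0 0;0.0005 -0.003 0.1075 0 0 0 0;0.0005 -0.003 0.1075 0 0 0 0;0.0005 -0.003 0.1075 0 0 0 0;0.0005 -0.003 0.1075 0 0 0 0;0.0005 -0.003 0.1075 0 0 0 0'
python3 -m handwheel '0 0 -0.02 0 0 0 0;0 0 -0.06 0 0 0 0;0 0 -0.1 0 0 0 0;0 0 -0.1 0 0 0 0;0 0 -0.1 0 0 0 0;0 0 -0.1 0 0 0 0'; python3 -c "
from h import *
go(.6676,-.1289,.12,83.7)"
```

```text
time_s: 13.95
position: [0.4224, 0.3203, 0.0127]
tcp_rot: [[-0.42, 0.908, 0.001], [0.908, 0.42, 0.001], [0.0, 0.001, -1.0]]
force: [-0.2, 0.2, 5.3]
opening: 0.227
grasp_force: 30.0
time_s: 14.55
position: [0.4208, 0.3194, 0.111]
tcp_rot: [[-0.42, 0.908, -0.003], [0.908, 0.42, -0.001], [-0.0, -0.003, -1.0]]
force: [0.8, -0.3, -1.2]
opening: 0.227
grasp_force: 30.0
d [-0.5105  0.0359 -0.0091] rv [-0.2  0.  31.1] rows>= 10.2 j6 -5 t 14.55
```

```bash
python3 -m handwheel '-0.51 0.036 -0.009 0 0 31.1 0;-0.51 0.036 -0.009 0 0 31.1 0;-0.51 0.036 -0.009 0 0 31.1 0;-0.51 0.036 -0.009 0 0 31.1 0;-0.51 0.036 -0.009 0 0 31.1 0;-0.51 0.036 -0.009 0 0 31.1 0;-0.51 0.036 -0.009 0 0 31.1 0;-0.51 0.036 -0.009 0 0 31.1 0;-0.51 0.036 -0.009 0 0 31.1 0;-0.51 0.036 -0.009 0 0 31.1 0;-0.51 0.036 -0.009 0 0 31.1 0;-0.51 0.036 -0.009 0 0 31.1 0;-0.51 0.036 -0.009 0 0 31.1 0;-0.51 0.036 -0.009 0 0 31.1 0' | head -2; python3 save.py w9 .6676 -.1289 .03 83.7
```

```text
time_s: 15.95
position: [0.6669, -0.1254, 0.12]
d [-0.0035  0.0009  0.0905] rv [-0.2 -0.1  0.1] rows>= 1.8 j6 -5 t 16.0
```

```bash
python3 -m handwheel '-0.002 0.0009 0.045 0 0 0 0;-0.002 0.0009 0.075 0 0 0 0;-0.002 0.0009 0.086 0 0 0 0;-0.002 0.0009 0.086 0 0 0 0;-0.002 0.0009 0.086 0 0 0 0;-0.002 0.0009 0.086 0 0 0 0'; python3 -c "
from h import *
go(.6676,-.1289,.0172,83.7)"
```

```text
time_s: 16.6
position: [0.6708, -0.1301, 0.0373]
tcp_rot: [[0.109, 0.994, 0.004], [0.994, -0.109, -0.001], [-0.001, 0.004, -1.0]]
force: [-0.1, 0.5, -0.0]
opening: 0.226
grasp_force: 30.0
d [ 0.0008 -0.0034  0.02  ] rv [0.2 0.1 0. ] rows>= 0.4 j6 -5 t 16.6
```

```bash
python3 -m handwheel '0.0005 -0.002 0.01 0 0 0 0;0.0005 -0.002 0.0125 0 0 0 0;0.0005 -0.002 0.0125 0 0 0 0;0.0005 -0.002 0.0125 0 0 0 0' ; python3 -c "
from h import *
go(.6676,-.1289,.0167,83.7)"
```

```text
time_s: 17.0
position: [0.6673, -0.1292, 0.0226]
tcp_rot: [[0.11, 0.994, -0.0], [0.994, -0.11, 0.0], [0.0, -0.0, -1.0]]
force: [0.2, 0.8, -0.7]
opening: 0.225
grasp_force: 30.0
d [0.0004 0.0002 0.0059] rv [-0. -0.  0.] rows>= 0.1 j6 -5 t 17.0
```

```bash
python3 -m handwheel '0 0 0.003 0 0 0 0;0 0 0.005 0 0 0 0;0 0 0.0062 0 0 0 0;0 0 0.0062 0 0 0 0;0 0 0.0062 0 0 0 0' | sed -n '1,2p;4p'; python3 -m handwheel '0 0 0 0 0 0 0.3;0 0 0 0 0 0 0.45;0 0 0 0 0 0 0.6;0 0 0 0 0 0 0.6;0 0 -0.03 0 0 0 0.6;0 0 -0.08 0 0 0 0.6;0 0 -0.12 0 0 0 0.6;0 0 -0.15 0 0 0 0.6;0 0 -0.15 0 0 0 0.6;0 0 -0.15 0 0 0 0.6'; python3 -c "
from h import *
shot('scene','s2');shot('top','t2')
go(.5308,.0816,.12,105.8);go(.5308,.0816,.12,-74.2)"
```

```text
time_s: 17.5
position: [0.6673, -0.1292, 0.0167]
force: [-1.8, -0.3, 2.6]
time_s: 18.5
position: [0.6675, -0.1292, 0.1671]
tcp_rot: [[0.109, 0.994, 0.001], [0.994, -0.109, -0.0], [-0.0, 0.001, -1.0]]
force: [-0.4, 0.3, -1.2]
opening: 0.6
grasp_force: 0.0
d [ 0.1942 -0.1574  0.0454] rv [ -0.2  -0.1 -22.1] rows>= 5.1 j6 -7 t 18.6
d [ 0.1942 -0.1574  0.0454] rv [-1.000e-01  3.000e-01  1.579e+02] rows>= 18.4 j6 173 t 18.6
```

```bash
python3 -m handwheel '0.194 -0.157 0.045 0 0 -22.1 0.8;0.194 -0.157 0.045 0 0 -22.1 0.8;0.194 -0.157 0.045 0 0 -22.1 0.8;0.194 -0.157 0.045 0 0 -22.1 0.8;0.194 -0.157 0.045 0 0 -22.1 0.8;0.194 -0.157 0.045 0 0 -22.1 0.8;0.194 -0.157 0.045 0 0 -22.1 0.8;0.194 -0.157 0.045 0 0 -22.1 0.8;0.194 -0.157 0.045 0 0 -22.1 0.8' | head -2; python3 -c "
from h import *
go(.5308,.0816,.012,105.8)"
```

```text
time_s: 19.5
position: [0.5339, 0.0797, 0.1213]
d [ 0.0028 -0.0026  0.1093] rv [ 0.1  0.  -0.1] rows>= 2.2 j6 -7 t 19.5
```

```bash
python3 -m handwheel '0.001 -0.001 0.05 0 0 0 0.8;0.001 -0.001 0.085 0 0 0 0.8;0.001 -0.001 0.1 0 0 0 0.8;0.001 -0.001 0.1085 0 0 0 0.8;0.001 -0.001 0.1085 0 0 0 0.8;0.001 -0.001 0.1085 0 0 0 0;0.001 -0.001 0.1085 0 0 0 0;0.001 -0.001 0.1085 0 0 0 0;0.001 -0.001 0.1085 0 0 0 0;0.001 -0.001 0.1085 0 0 0 0;0.001 -0.001 0.1085 0 0 0 0;0.001 -0.001 0.1085 0 0 0 0;0.001 -0.001 0.1085 0 0 0 0'
python3 -m handwheel '0 0 -0.02 0 0 0 0;0 0 -0.06 0 0 0 0;0 0 -0.1 0 0 0 0;0 0 -0.1 0 0 0 0;0 0 -0.1 0 0 0 0;0 0 -0.1 0 0 0 0'; python3 -c "
from h import *
go(.6867,.1166,.12,89.9)"
```

```text
time_s: 20.8
position: [0.5317, 0.0816, 0.0135]
tcp_rot: [[-0.273, 0.962, 0.001], [0.962, 0.273, 0.0], [-0.0, 0.001, -1.0]]
force: [-0.8, 0.7, 6.4]
opening: 0.433
grasp_force: 30.0
time_s: 21.4
position: [0.5301, 0.0816, 0.1117]
tcp_rot: [[-0.272, 0.962, -0.003], [0.962, 0.272, 0.0], [0.001, -0.003, -1.0]]
force: [0.4, -1.0, -0.6]
opening: 0.432
grasp_force: 30.0
d [-0.009   0.1602 -0.0087] rv [-0.2 -0.  15.9] rows>= 3.2 j6 10 t 21.4
```

```bash
python3 -m handwheel '-0.009 0.16 -0.009 0 0 15.9 0;-0.009 0.16 -0.009 0 0 15.9 0;-0.009 0.16 -0.009 0 0 15.9 0;-0.009 0.16 -0.009 0 0 15.9 0;-0.009 0.16 -0.009 0 0 15.9 0;-0.009 0.16 -0.009 0 0 15.9 0;-0.009 0.16 0.06 0 0 15.9 0;-0.009 0.16 0.075 0 0 15.9 0;-0.009 0.16 0.075 0 0 15.9 0;-0.009 0.16 0.075 0 0 15.9 0' | head -2; python3 -c "
from h import *
go(.6867,.1166,.023,89.9)"
```

```text
time_s: 22.4
position: [0.686, 0.1163, 0.0373]
d [0.0003 0.0007 0.0143] rv [-0.2 -0.  -0. ] rows>= 0.3 j6 10 t 22.4
```

```bash
python3 -m handwheel '0 0.0007 0.008 0 0 0 0;0 0.0007 0.013 0 0 0 0;0 0.0007 0.0165 0 0 0 0;0 0.0007 0.019 0 0 0 0;0 0.0007 0.0195 0 0 0 0;0 0.0007 0.0195 0 0 0 0'
```

```text
time_s: 23.0
position: [0.6885, 0.1165, 0.0185]
tcp_rot: [[0.002, 1.0, 0.0], [1.0, -0.002, 0.0], [0.0, 0.0, -1.0]]
force: [-0.1, 0.1, -0.3]
opening: 0.432
grasp_force: 30.0
```

```bash
python3 -m handwheel '0 -0.0015 0.0005 0 0 0 0;0 -0.0015 0.001 0 0 0 0;0 -0.0015 0.001 0 0 0 0;0 -0.0015 0.001 0 0 0 0' | sed -n '1,2p;4p'; python3 -m handwheel '0 0 0.0004 0 0 0 0;0 0 0.0004 0 0 0 0.5;0 0 0.0004 0 0 0 0.65;0 0 0.0004 0 0 0 0.8;0 0 0.0004 0 0 0 0.8;0 0 -0.03 0 0 0 0.8;0 0 -0.08 0 0 0 0.8;0 0 -0.12 0 0 0 0.8;0 0 -0.15 0 0 0 0.8;0 0 -0.15 0 0 0 0.8;0 0 -0.15 0 0 0 0.8'; python3 -c "
from h import *
go(.4164,-.1594,.12,70);go(.4164,-.1594,.12,90)"
```

```text
time_s: 23.4
position: [0.6869, 0.1165, 0.0176]
force: [0.7, 0.9, 0.2]
time_s: 24.5
position: [0.6871, 0.1165, 0.1681]
tcp_rot: [[0.002, 1.0, 0.001], [1.0, -0.002, -0.0], [-0.0, 0.001, -1.0]]
force: [-0.5, 0.3, -1.4]
opening: 0.796
grasp_force: 0.0
d [-0.2763 -0.2703  0.0478] rv [ 0.1 -0.  19.9] rows>= 7.8 j6 -1 t 24.5
d [-0.2763 -0.2703  0.0478] rv [ 0.1  0.  -0.1] rows>= 7.8 j6 -21 t 24.5
```

```bash
python3 -m handwheel '-0.276 -0.27 0.047 0 0 0 0.8;-0.276 -0.27 0.047 0 0 0 0.8;-0.276 -0.27 0.047 0 0 0 0.8;-0.276 -0.27 0.047 0 0 0 0.8;-0.276 -0.27 0.047 0 0 0 0.8;-0.276 -0.27 0.047 0 0 0 0.8;-0.276 -0.27 0.047 0 0 0 0.8;-0.276 -0.27 0.047 0 0 0 0.8;-0.276 -0.27 0.047 0 0 0 0.8;-0.276 -0.27 0.047 0 0 0 0.8;-0.276 -0.27 0.047 0 0 0 0.8;-0.276 -0.27 0.047 0 0 0 0.8' | head -2; python3 -c "
from h import *
go(.4164,-.1594,.012,90)"
```

```text
time_s: 25.7
position: [0.4173, -0.1582, 0.1202]
d [-0.0012 -0.0009  0.1082] rv [ 0. -0.  0.] rows>= 2.2 j6 -21 t 25.7
```

```bash
python3 -m handwheel '-0.001 -0.0005 0.05 0 0 0 0.8;-0.001 -0.0005 0.085 0 0 0 0.8;-0.001 -0.0005 0.1 0 0 0 0.8;-0.001 -0.0005 0.1075 0 0 0 0.8;-0.001 -0.0005 0.1075 0 0 0 0.8;-0.001 -0.0005 0.1075 0 0 0 0;-0.001 -0.0005 0.1075 0 0 0 0;-0.001 -0.0005 0.1075 0 0 0 0;-0.001 -0.0005 0.1075 0 0 0 0;-0.001 -0.0005 0.1075 0 0 0 0;-0.001 -0.0005 0.1075 0 0 0 0;-0.001 -0.0005 0.1075 0 0 0 0;-0.001 -0.0005 0.1075 0 0 0 0'
python3 -m handwheel '0 0 -0.02 0 0 0 0;0 0 -0.06 0 0 0 0;0 0 -0.1 0 0 0 0;0 0 -0.1 0 0 0 0;0 0 -0.1 0 0 0 0;0 0 -0.1 0 0 0 0'; python3 -c "
from h import *
go(.5764,-.3306,.12,85)"
```

```text
time_s: 27.0
position: [0.4163, -0.1603, 0.0133]
tcp_rot: [[0.002, 1.0, 0.001], [1.0, -0.002, -0.001], [-0.001, 0.001, -1.0]]
force: [0.3, -0.3, 5.3]
opening: 0.402
grasp_force: 30.0
time_s: 27.6
position: [0.4152, -0.1596, 0.1121]
tcp_rot: [[0.002, 1.0, -0.002], [1.0, -0.002, 0.001], [0.001, -0.002, -1.0]]
force: [0.2, 0.6, -0.7]
opening: 0.4
grasp_force: 30.0
d [-0.1708  0.1615 -0.0084] rv [-0.1 -0.1  4.9] rows>= 4.7 j6 -25 t 27.6
```

```bash
python3 -m handwheel '-0.171 0.1615 -0.008 0 0 4.9 0;-0.171 0.1615 -0.008 0 0 4.9 0;-0.171 0.1615 -0.008 0 0 4.9 0;-0.171 0.1615 -0.008 0 0 4.9 0;-0.171 0.1615 -0.008 0 0 4.9 0;-0.171 0.1615 -0.008 0 0 4.9 0;-0.171 0.1615 -0.008 0 0 4.9 0;-0.171 0.1615 -0.008 0 0 4.9 0;-0.171 0.1615 0.06 0 0 4.9 0;-0.171 0.1615 0.075 0 0 4.9 0;-0.171 0.1615 0.075 0 0 4.9 0;-0.171 0.1615 0.075 0 0 4.9 0;-0.171 0.1615 0.075 0 0 4.9 0' | head -2; python3 -c "
from h import *
go(.5764,-.3306,.018,85)"
```

```text
time_s: 28.9
position: [0.5783, -0.3318, 0.04]
d [ 0.0011 -0.002   0.022 ] rv [0.2 0.1 0. ] rows>= 0.4 j6 -25 t 28.9
```

```bash
python3 -m handwheel '0 -0.0015 0.009 0 0 0 0;0 -0.0015 0.014 0 0 0 0;0 -0.0015 0.018 0 0 0 0;0 -0.0015 0.02 0 0 0 0;0 -0.0015 0.021 0 0 0 0;0 -0.0015 0.021 0 0 0 0'
```

```text
time_s: 29.5
position: [0.5756, -0.3311, 0.0174]
tcp_rot: [[0.087, 0.996, -0.0], [0.996, -0.087, 0.0], [0.0, -0.001, -1.0]]
force: [-1.5, 0.4, 3.1]
opening: 0.404
grasp_force: 30.0
```

Contact at 3 N and at the expected seated height. Release and check.

```bash
python3 -m handwheel '0 0 0 0 0 0 0.45;0 0 0 0 0 0 0.6;0 0 0 0 0 0 0.75;0 0 0 0 0 0 0.75;0 0 -0.03 0 0 0 0.75;0 0 -0.08 0 0 0 0.75;0 0 -0.12 0 0 0 0.75;0 0 -0.15 0 0 0 0.75;-0.1 -0.15 -0.15 0 0 0 0.75;-0.1 -0.2 -0.15 0 0 0 0.75;-0.1 -0.2 -0.15 0 0 0 0.75;-0.1 -0.2 -0.15 0 0 0 0.75;-0.1 -0.2 -0.15 0 0 0 0.75' | head -2; python3 -c "
from h import *
t=shot('top','t3')['color'];s=shot('scene','s3')['color']
a=cv2.resize(t[80:200,130:490],None,fx=2.2,fy=2.2,interpolation=cv2.INTER_CUBIC)
b=cv2.resize(s[100:400,140:470],None,fx=1.12,fy=1.12)
im=np.zeros((600,800,3),np.uint8);im[:a.shape[0],:a.shape[1]]=a;im[a.shape[0]:a.shape[0]+b.shape[0],:b.shape[1]]=b
e=cv2.resize(s[120:260,150:270],None,fx=2.3,fy=2.3);im[264:264+e.shape[0],400:400+e.shape[1]]=e
cv2.imwrite('pics/fin.png',im[:,:,::-1])"
```

```text
time_s: 30.8
position: [0.3643, -0.4141, 0.1669]
```

View pics/fin.png

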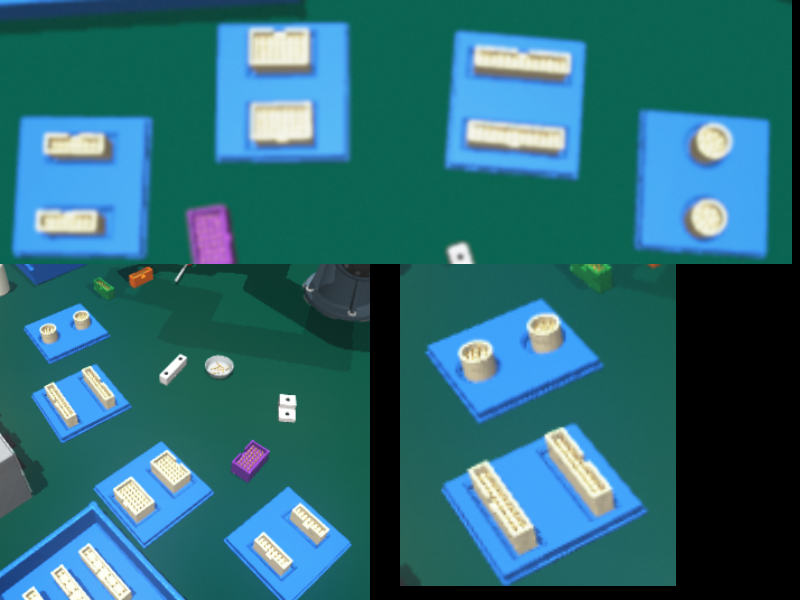

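```bash
python3 - <<'E'
from h import *
t,s=shot("top"),shot("scene")
T={"long":(.6676,-.1289,83.7),"short":(.5862,.3365,87.8),"wide":(.6867,.1166,89.9),"round":(.5764,-.3306,85)}
for k,(x,y,a) in T.items():
    a=np.radians(a)
    for nm,o in(("loose",0),("fixed",.08)):
        X,Y=x+o*np.sin(a),y-o*np.cos(a)
        v,e,_=fit(k,[t,s],[proj(c,[X,Y,.03])[0] for c in(t,s)],[X,Y,a],h0=.034,z0=.008)
        print(k,nm,v[:2].round(4),np.degrees(v[2]).round(1),"top",v[3].round(4),"err",e.round(2))
E
```

```text
long loose [ 0.6664 -0.1336] 83.9 top 0.0297 err 0.78
long fixed [ 0.7476 -0.1433] 84.2 top 0.0292 err 0.74
short loose [0.5853 0.3394] 85.9 top 0.0276 err 0.74
short fixed [0.6678 0.3332] 86.0 top 0.0269 err 0.73
wide loose [0.686  0.1133] 89.0 top 0.0272 err 0.89
wide fixed [0.7673 0.1153] 88.8 top 0.0262 err 0.87
round loose [ 0.5744 -0.3347] 102.3 top 0.0286 err 0.6
round fixed [ 0.6565 -0.3451] 88.5 top 0.0283 err 0.66
```

The loose tops match their fixed neighbours within 1 mm, spaced about 80 mm and parallel, so all four are seated. Handing in.

```bash
python3 -c "
from rig import bot
print(bot.hand_in())"
```

```text
the job is handed in; nothing more can be done
None
```

I put all four ivory connectors, pins up, fully into the empty pockets of their own trays and handed the job in at about 31 s; the step block and gauge bar were not touched, and the judge's verdict was not returned.

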